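# Open the microcentrifuge and hold up its lid

### The arm

A 6-joint arm with a two-finger parallel gripper is mounted at the origin on a cart in front of the work surface, level with it; the furniture and walls round the work are solid. World frame = base frame: x ahead of the robot, y to its left, z up, the work surface at z = 0. Lengths are in mm, angles in rad, forces in N, time in s.
With the tool pointing down it reaches from about 275 to 750 mm from the base axis. Payload 10.2 kg.
Tool frame: the origin (TCP) lies at the very end of the fingers, on their centre line; the grasp point (between the pads) lies 19 mm behind it; z points along the fingers, y is the line along which they close (so a half turn about z gives the same grasp; the last joint's range is limited). The gripper opens to 85 mm and grips with 20 to 120 N. Pads are 22 mm wide; open, the fingers measure 114 mm over their backs; the gripper's body (76 mm by 85 mm) begins 54 mm behind the grasp point. The pads swing forward as they close: fully open they stand 13 mm farther back than shut.
Start: joints at [-1.417, 0.313, 1.498, -0, 1.331, -0.223], TCP at [193.16, -488.181, 231.294] pointing down, gripper open.
Joint ranges: [-2.94, 2.94], [-0.97, 2.17], [0.19, 2.56], [-1.23, 4.37], [0.02, 3.11], [-2.88, 2.88]. Speed limits (rad/s): [2.39, 2.39, 3.01, 3.14, 3.14, 3.14].

### API

Orientations are given as a unit quaternion [w, x, y, z].
In Python, from rig import telemetry, optics, ctrl gives the robot as it stands.
- The arm moves only by the tool servo_tool, never from a script. Its argument "deltas" is a list of rows, each a list of 3 entries, a list of its own where there are three numbers: the shift along the tool's x, y, z in units of 20 cm (1.0 is 20 cm), then the turn, a rotation vector about the tool's x, y, z in units of 90 degrees (1.0 is 90 degrees), then the opening, from 0 (shut) to 1 (fully open). A call has 1 to 8 rows; each row shifts and turns the commanded pose from where the row before left it, along the tool's axes as they then stand; what a row does not reach is not made up. A row lasts 1/10 s, in which the tool goes at most 50 mm and 8.59 degrees, less where a joint would pass 70% of its speed; a pose out of reach is approached as far as the arm can. A call with a number of a shift or a turn outside -1 to 1 is refused whole. A call with a gripper value outside its range is refused whole. The fingers move at their own pace and stop on an object; "squeeze" is the grip in N (left out, the last holds). Time passes only in rows, so rows that do not move let the fingers close. It gives the time, the measured TCP pose, the force, the opening and the grip force at its end, in the units of the state.
- telemetry.sense(): the state, without advancing time (a new reading comes with each control period).
- optics.capture(name): name is "side" or "top"; returns the picture (384x512x3 uint8, blue, green, red); there is no depth.
- optics.camera_model(name): a dict with "vfov" (degrees; the focal length in pixels is half the picture's height over the tangent of half this angle, whatever the lens; pixels are square), "cx", "cy" (the principal point, pixels), "R" (3x3) and "t" (3): a world point X has camera coordinates R X + t. Camera axes: x right, y down, z forward; pixel columns grow to the right and rows downward; lengths in mm; the calibration is good to about 2 mm. A picture is of the moment at which its call begins. camera_model takes no time and is no camera call.
- ctrl.finish_job(): hands the job in; it is judged then, once.
The state is a dict: "time_s": time; "joints": joint angles; "dq": joint speeds; "tau": joint torques, N m; "eef_pos": TCP position; "ee_rot": TCP orientation; "force": force on the tool from outside, world axes, zero at the start; "wrist_torque": the same for the moment, N m; "grip_width": opening from 0.0 (shut) to 1.0 (fully open); "grip_force": force on a finger pad.
Only numpy, scipy, OpenCV 4.12 (cv2) and the standard library are available. Lean on these libraries where they do the work, as an engineer would, in place of code of your own. Each camera call takes 0.05 s, during which the arm holds its last target. There are 200 camera calls.

### The job

The small bench centrifuge has finished its run and its tubes are to be taken out: press the stop key and then the lid key, one at a time and each right down (leave the round start key alone), then tug the lid up by its bar to find out whether the catch has let go. If the lid is still caught, pull the hand release tab on the deck all the way to the front and take hold of the bar again. Swing the lid up well past half way, at least 60 degrees, and finish still holding it up by the bar, because its worn stay lets it fall shut; leave the things standing about where they are.

Things in the scene. Friction and masses are not known exactly. Their poses are not given: they have to be found in the camera images.
- centrifuge: White bench microcentrifuge, 330 (x) x 270 (y) x 100 high, fixed. Origin on the bench at mid width, 205 behind its front edge; x points to its back (away from the robot), y to its left. In front a flat key deck (x -205 to -90, top z 55), behind it the higher part (wall at x -90, top z 100) under the lid. A hook inside grips the lid; the lid key kicks it off, but on some starts fails to, unseen
- stop_key_top (a point): Top centre of the stop key: square, 20 x 20, grey with a small dark square, standing 9 above the deck, the middle one of three keys in a row 50 apart along the front edge of the deck. Goes 6 straight down
- stop_key (a joint): Travel of the stop key in m: 0 up, 0.006 fully down. Spring back; takes about 4.5 N fully down, counts as pressed beyond 0.0045
- lid_key_top (a point): Top centre of the lid key: oblong, 38 (along y) x 18, grey with a short dark bar, standing 9 above the deck, the rightmost key, on the centre line. Goes 6 straight down. The lid's bar passes 53 behind it, 48 above the deck (bar's underside)
- lid_key (a joint): Travel of the lid key in m: 0 up, 0.006 fully down. Spring back; takes up to about 5 N fully down, counts as pressed beyond 0.0045
- start_key (a joint): Travel of the start key in m (0 up, 0.006 down): round, 20 across, grey, the leftmost key, 50 to the left of the stop key. Not to be pressed
- lid_bar (a point): Middle of the lid's lifting bar: round steel bar 12 across, 84 long free between its two arms, along the centrifuge's y, in front of the lid. Lid shut: 109 above the bench, 127 ahead of the centrifuge's origin, 31 clear of the wall behind it, 48 clear above the deck. Can be pinched from above, one finger before and one behind; it may turn between the fingers
- lid_hinge (a point): Middle of the lid's hinge line, 97 behind the centrifuge's origin and 107 above the bench, parallel to its y axis. The bar is 224 from it; seen from the right the bar rises and goes back on that arc
- lid (a joint): Angle of the lid in rad: 0 shut, up to 1.4 open. About 0.45 kg (2 to 3 N at the bar); nothing keeps it up and it falls shut from every angle. While caught it lifts by only about 0.03 rad (6 mm at the bar) and then stops hard; free, it just swings up
- release_tab (a point): Middle of the hand release tab, a grey ridged thumb tab 14 (x) x 22 (y) x 20 high on the deck, right of the keys (95 right of the centre line). This point is 68 above the bench, 9 under the tab's top. It slides along the deck to the front (centrifuge's -x) and stays where left; it starts 60 ahead of the front wall. 30 or more free on all sides
- release (a joint): Travel of the release tab in m: 0 home (its start), 0.018 all the way to the front, 2 to 4 N. Beyond about 0.012 the hook is off and stays off. It does not move when the key works the catch
- vial_a: Small glass vial, 25 across x 57, standing to the left of the centrifuge; bystander
- vial_b: Second such vial, left of the centrifuge; bystander
- beaker: Beaker, 44 across x 56, right of the centrifuge; bystander
- petri: Petri dish, 90 across x 14, left of the centrifuge; bystander
- pen: Marker pen, 128 x 16, lying right of the centrifuge; bystander
- tape: Roll of tape, 68 across x 16, right of the centrifuge; bystander
- pocket_calculator: Pocket calculator, 120 x 70 x 14, lying at the right side of the bench; bystander

How it is judged:
By the outcome, as a careful person would: the job done as asked, in the order asked, and still so for the second after the job is handed in, while the arm keeps its last pose, push and grip.
It also fails if it takes over 72 s, if anything falls off the work surface, if the arm or the gripper's body presses on something with over 40 N, if the wrist force passes 120 N, or if a joint passes its speed limit or range.

## Working session

There is one attempt and no reset: what is moved stays moved. The work goes in short steps, Python scripts to look and compute and a tool call to move; the robot and the scene stay as the last step left them, time stands still between calls to the robot, and variables do not carry over. Pictures are saved under pics/ and viewed, at most 10 in all, crops included, and the job is handed in when it is done.

Besides the shell and the picture viewer there is one more tool, called after "Request:" as a command line: name --argument value ..., lists and objects as JSON in quotes. servo_tool: Moves the arm, as the interface text tells. Its arguments: {"type":"object","properties":{"deltas":{"type":"array"},"squeeze":{"type":"number"}},"required":["deltas"]}

```bash
mkdir -p pics
python3 - <<'E'
from rig import telemetry, optics
import cv2
s=telemetry.sense(); print({k:s[k] for k in("time_s","eef_pos","ee_rot","grip_width","force")})
for n in("side","top"):
    cv2.imwrite(f"pics/{n}0.png",cv2.resize(optics.capture(n),(800,600),interpolation=cv2.INTER_CUBIC)); print(optics.camera_model(n))
E
```

```text
{'time_s': 0.0, 'eef_pos': array([ 193.13092449, -487.91231154,  230.75129179]), 'ee_rot': array([-6.19554744e-04,  9.82299489e-01,  1.87316124e-01,  1.36740221e-05]), 'grip_width': 1.002984588648537, 'force': array([-0.23671776, -0.17553945, -0.31563725])}
{'vfov': 51.535194028915384, 'cx': 262.1167503912733, 'cy': 190.62509037545553, 'R': array([[-0.93127518, -0.36388883, -0.01764838],
       [-0.16980691,  0.47641376, -0.86266769],
       [ 0.32232306, -0.80038419, -0.50546315]]), 't': array([ 538.11630533,  238.21116755, 1167.2586738 ])}
{'vfov': 46.389334720096215, 'cx': 260.30064486349767, 'cy': 193.28411538107838, 'R': array([[-0.06364197, -0.99796967,  0.00249569],
       [-0.97619444,  0.06173336, -0.20792647],
       [ 0.20735024, -0.01566913, -0.97814128]]), 't': array([ -58.65213296,  644.39114284, 1254.0929258 ])}
```

View pics/top0.png

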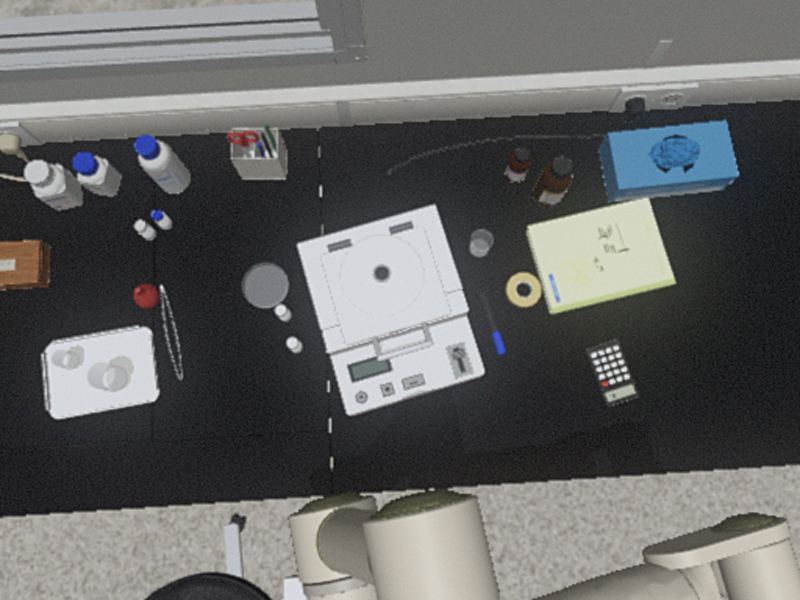

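View pics/side0.png

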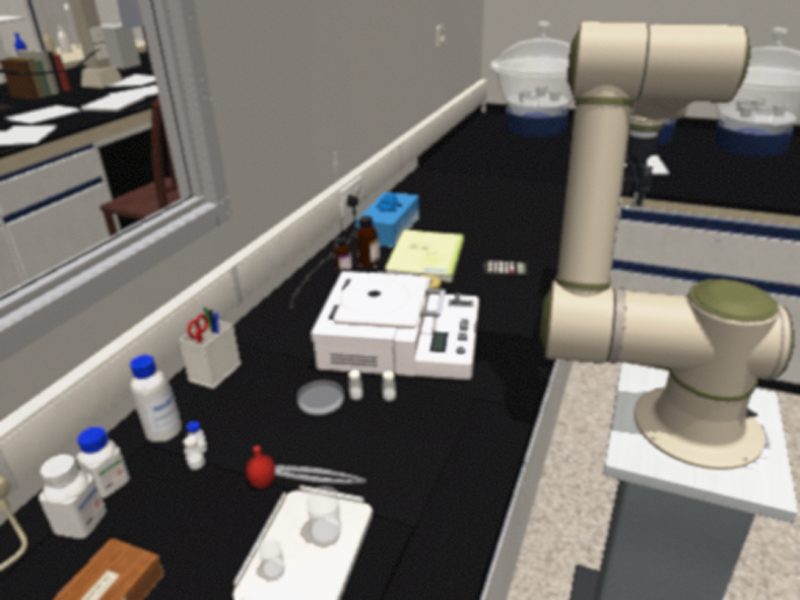

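Top view: the centrifuge is at about (390,310), with the keys near (361,397), (387,390) and (413,381) and the tab near (459,359). Next I'll enlarge both views.

Run:
```python
from rig import optics
import cv2
for n,(x0,y0,w,h,k) in {"top":(205,195,110,75,7),"side":(195,165,120,80,6)}.items():
    im=optics.capture(n)[y0:y0+h,x0:x0+w]
    cv2.imwrite(f"pics/{n}1.png",cv2.resize(im,None,fx=k,fy=k,interpolation=cv2.INTER_CUBIC))
```

```text
(no output)
```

View pics/top1.png

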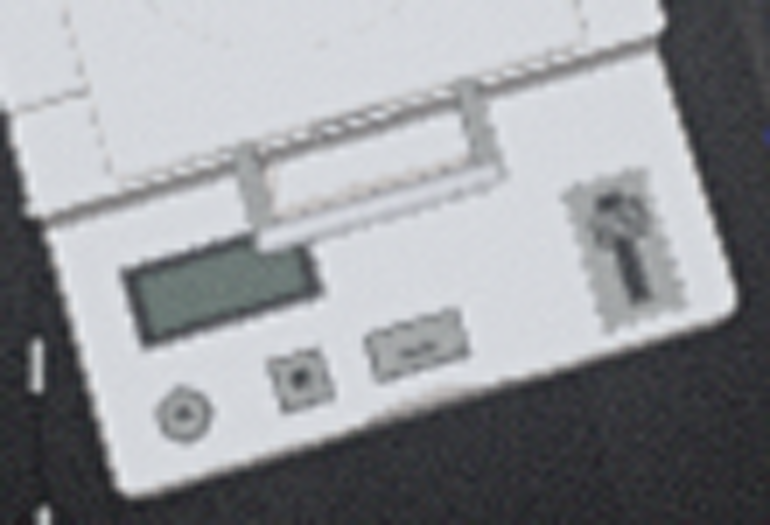

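View pics/side1.png

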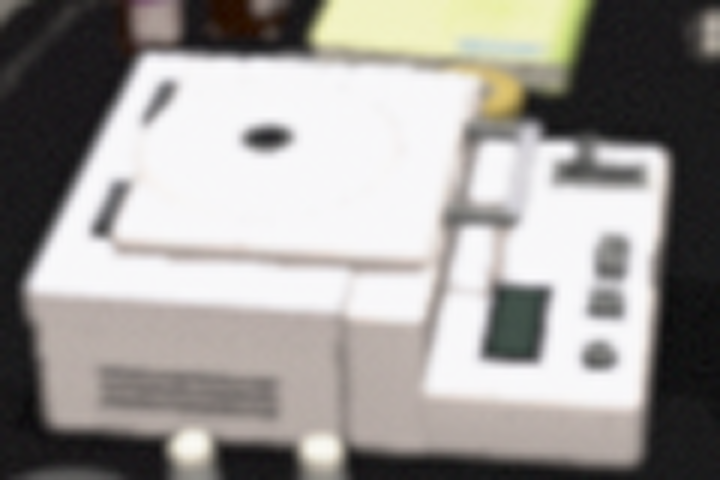

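The crops show, in crop pixels, start (184,414), stop (300,380), lid key (417,346), bar from (262,242) to (500,178) and the tab knob at about (620,218) from the top. In the side crop the keys are at (600,355), (605,304) and (612,257), with the tab at (588,145). I'll fit one pose to all of them.

```bash
cat > h.py <<'E'
import numpy as np
from rig import optics
from scipy.optimize import least_squares
def proj(n,P):
    m=optics.camera_model(n); f=192/np.tan(np.radians(m["vfov"]/2)); c=np.atleast_2d(P)@m["R"].T+m["t"]
    return c[:,:2]/c[:,2:]*f+[m["cx"],m["cy"]]
def W(p,L):
    c,s=np.cos(p[2]),np.sin(p[2]); L=np.atleast_2d(np.array(L,float)); return L@np.array([[c,s,0],[-s,c,0],[0,0,1]])+[p[0],p[1],0]
E
python3 - <<'E'
from h import *
up=lambda a,x0,y0,k:(np.array(a)+.5)/k-.5+[x0,y0]
K=[[-180,100,64],[-180,50,64],[-180,0,64]]; bar=[-127,0,113]; tab=[-150,-95,77]
LT=K+[bar,tab,[-205,135,55],[-205,-135,55]]; pt=up([[184,414],[300,380],[417,346],[381,209],[620,218],[112,500],[745,312]],205,195,7)
LS=K+[tab]; ps=up([[600,355],[605,304],[612,257],[588,145]],195,165,6)
r=lambda p:np.r_[(proj("top",W(p,LT))-pt).ravel(),(proj("side",W(p,LS))-ps).ravel()]
s=least_squares(r,[450,0,0.2],loss="soft_l1"); p=s.x; print(p); print(r(p).reshape(-1,2).round(2))
for n,l in dict(start=K[0],stop=K[1],lid=K[2],bar=[-127,0,109],tab=[-150,-95,68],hinge=[97,0,107]).items(): print(n,W(p,l).round(1))
E
```

```text
[664.28887598 -62.8058698   19.0592475 ]
[[-0.39  0.31]
 [-0.19  0.45]
 [-0.2   0.62]
 [-0.01  0.29]
 [-0.3  -0.45]
 [ 0.57 -0.03]
 [-0.19  1.53]
 [-0.77 -1.47]
 [-0.2  -1.48]
 [-0.04 -1.63]
 [-1.86 -0.46]]
start [[467.4  -2.5  64. ]]
stop [[477.8 -51.4  64. ]]
lid [[ 488.2 -100.3   64. ]]
bar [[540.1 -89.2 109. ]]
tab [[ 537.3 -186.9   68. ]]
hinge [[759.2 -42.6 107. ]]
```

Request:
servo_tool --deltas '[[[0,0,0],[0,0,-0.09],0],[[0,0,0],[0,0,-0.09],0],[[0,0,0],[0,0,-0.09],0],[[0,0,0],[0,0,-0.09],0],[[0,0,0],[0,0,-0.09],0],[[0,0,0],[0,0,-0.09],0],[[0,0,0],[0,0,-0.09],0],[[0,0,0],[0,0,-0.09],0]]' --squeeze 40

```text
time_s: 1.0
eef_pos: [193.2, -488.1, 231.1]
ee_rot: [-0.0, 0.727, 0.687, 0.0]
force: [-0.6, -0.1, -0.1]
grip_width: 0.003
grip_force: 0.0
```

Request:
servo_tool --deltas '[[[0,0,0],[0,0,-0.09],0],[[0,0,0],[0,0,-0.083],0],[[0,0,0],[0,0,0],0],[[0,0,0],[0,0,0],0]]'

```text
time_s: 1.4
eef_pos: [193.2, -488.2, 231.2]
ee_rot: [-0.0, 0.631, 0.776, 0.0]
force: [0.2, -0.1, -0.1]
grip_width: 0.0
grip_force: 0.0
```

```bash
cat >> h.py <<'E'
from scipy.spatial.transform import Rotation as Ro
P0=np.array([664.29,-62.81,0.2097])
L=dict(stop=[-180,50,64],lid=[-180,0,64],bar=[-127,0,109],tab=[-150,-95,68],hinge=[97,0,107])
def go(target):
    from rig import telemetry
    s=telemetry.sense(); q=s["ee_rot"]; R=Ro.from_quat(np.r_[q[1:],q[0]]).as_matrix()
    Rw=np.column_stack([[-np.sin(P0[2]),np.cos(P0[2]),0],[np.cos(P0[2]),np.sin(P0[2]),0],[0,0,-1]])
    print("t",s["time_s"],"pos",s["eef_pos"].round(1),"F",s["force"].round(1),"grip",s["grip_width"],s["grip_force"])
    print("shift units",(R.T@(np.array(target)-s["eef_pos"])/200).round(4),"turn units",(Ro.from_matrix(R.T@Rw).as_rotvec()/(np.pi/2)).round(4))
E
python3 - <<'E'
from h import *
go([*W(P0,L["stop"])[0][:2],120])
E
```

```text
t 1.4 pos [ 193.2 -488.2  231.2] F [ 0.2 -0.1 -0.1] grip 0.00014076494497330206 0.0
shift units [1.8478 1.8386 0.5563] turn units [ 0.     -0.0001 -0.0028]
```

Request:
servo_tool --deltas '[[[0.15,0.15,0],[0,0,0],0],[[0.15,0.15,0],[0,0,0],0],[[0.15,0.15,0],[0,0,0],0],[[0.15,0.15,0],[0,0,0],0],[[0.15,0.15,0],[0,0,0],0],[[0.15,0.15,0],[0,0,0],0],[[0.15,0.15,0],[0,0,0],0],[[0.15,0.15,0],[0,0,0],0]]'

```text
time_s: 2.2
eef_pos: [378.9, -202.1, 231.5]
ee_rot: [0.0, 0.631, 0.776, -0.0]
force: [0.2, -0.6, 1.1]
grip_width: -0.002
grip_force: 0.0
```

Request:
servo_tool --deltas '[[[0.15,0.15,0],[0,0,0],0],[[0.15,0.15,0],[0,0,0],0],[[0.15,0.15,0.1],[0,0,0],0],[[0.15,0.15,0.15],[0,0,0],0],[[0.05,0.04,0.15],[0,0,0],0],[[0,0,0.15],[0,0,0],0],[[0,0,0.05],[0,0,0],0],[[0,0,0],[0,0,0],0]]'

```text
time_s: 3.0
eef_pos: [475.2, -51.3, 111.8]
ee_rot: [-0.001, 0.63, 0.776, -0.0]
force: [0.2, -0.0, -0.9]
grip_width: -0.003
grip_force: 0.0
```

Run:
```python
from h import *
from rig import telemetry
import cv2
go([*W(P0,L["stop"])[0][:2],80])
e=telemetry.sense()["eef_pos"]; ims=[]
for n in("top","side"):
    u=proj(n,e)[0]; x,y=(u-[38,40]).astype(int); print(n,"tip proj crop",((u-[x,y]+.5)*5-.5).round(1),"org",x,y, "stop",((proj(n,W(P0,L["stop"]))[0]-[x,y]+.5)*5-.5).round(1))
    ims.append(cv2.resize(optics.capture(n)[y:y+80,x:x+76],None,fx=5,fy=5,interpolation=cv2.INTER_CUBIC))
cv2.imwrite("pics/p2.png",np.hstack(ims))
```

```text
t 3.0 pos [475.2 -51.3 111.8] F [ 0.2 -0.  -0.9] grip -0.0025925614142704666 0.0
shift units [-0.0031  0.0131  0.1591] turn units [-0.0011 -0.0007 -0.0018]
top tip proj crop [196.2 205.9] org 208 208 stop [198.2 208.5]
side tip proj crop [193.7 205.9] org 258 161 stop [188.1 265.8]
```

View pics/p2.png

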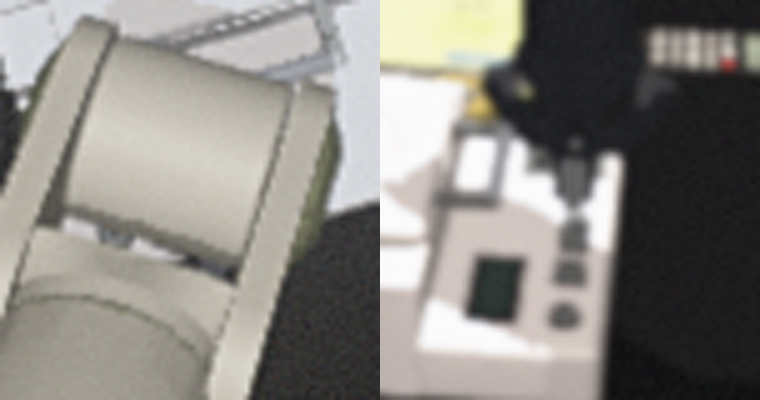

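The side crop shows the fingertip at (573,208), agreeing with its projection, and the stop key at (571,272) just below it. The top view is hidden by the arm. I'll press stop now.

Request:
servo_tool --deltas '[[[-0.003,0.018,0.1],[0,0,0],0],[[0,0,0.1],[0,0,0],0],[[0,0,0.03],[0,0,0],0],[[0,0,0.015],[0,0,0],0],[[0,0,0.015],[0,0,0],0],[[0,0,0.012],[0,0,0],0],[[0,0,0],[0,0,0],0],[[0,0,0],[0,0,0],0]]'

```text
time_s: 3.9
eef_pos: [479.8, -51.5, 58.7]
ee_rot: [0.001, 0.63, 0.777, 0.0]
force: [-0.2, -2.6, 5.2]
grip_width: -0.0
grip_force: 2.0
```

Request:
servo_tool --deltas '[[[0,0,0.007],[0,0,0],0],[[0,0,0.004],[0,0,0],0],[[0,0,0],[0,0,0],0],[[0,0,0],[0,0,0],0]]'

```text
time_s: 4.3
eef_pos: [479.9, -51.5, 57.7]
ee_rot: [0.001, 0.63, 0.777, 0.0]
force: [-6.5, -0.9, 23.3]
grip_width: -0.001
grip_force: 11.4
```

Request:
servo_tool --deltas '[[[0,0,-0.1],[0,0,0],0],[[0,0,-0.05],[0,0,0],0],[[-0.125,0,0],[0,0,0],0],[[-0.125,0,0],[0,0,0],0],[[0,0,0],[0,0,0],0],[[0,0,0],[0,0,0],0]]'

```text
time_s: 4.9
eef_pos: [489.3, -99.9, 85.4]
ee_rot: [-0.001, 0.63, 0.777, 0.0]
force: [0.3, -0.4, 0.3]
grip_width: -0.003
grip_force: 0.0
```

Request:
servo_tool --deltas '[[[0,0,0.08],[0,0,0],0],[[0,0,0.03],[0,0,0],0],[[0,0,0.015],[0,0,0],0],[[0,0,0.015],[0,0,0],0],[[0,0,0.012],[0,0,0],0],[[0,0,0],[0,0,0],0],[[0,0,0],[0,0,0],0]]'

```text
time_s: 5.6
eef_pos: [489.6, -99.5, 57.6]
ee_rot: [-0.0, 0.629, 0.777, 0.0]
force: [-10.8, 6.4, 26.7]
grip_width: 0.004
grip_force: 13.3
```

Request:
servo_tool --deltas '[[[0,0,-0.2],[0,0,0],0.33],[[0,0,-0.2],[0,0,0],0.33],[[0,0,-0.1],[0,0,0],0.33],[[0,0.13,0],[0,0,0],0.33],[[0,0.13,0],[0,0,0],0.33],[[0,0,0],[0,0,0],0.33],[[0,0,0],[0,0,0],0.33]]'

```text
time_s: 6.3
eef_pos: [540.3, -89.1, 155.2]
ee_rot: [-0.0, 0.629, 0.777, -0.0]
force: [-0.2, -0.4, 0.7]
grip_width: 0.329
grip_force: 0.0
```

Run:
```python
from h import *
from rig import telemetry
import cv2
go([*W(P0,[-126,0,0])[0][:2],92])
e=telemetry.sense()["eef_pos"]; u=proj("side",e)[0]; x,y=(u-[45,45]).astype(int)
k=7;print("tip",((u-[x,y]+.5)*k-.5).round(1),"bar",((proj("side",W(P0,L["bar"]))[0]-[x,y]+.5)*k-.5).round(1))
cv2.imwrite("pics/p3.png",cv2.resize(optics.capture("side")[y:y+80,x:x+90],None,fx=k,fy=k,interpolation=cv2.INTER_CUBIC))
```

```text
t 6.3 pos [540.3 -89.1 155.2] F [-0.2 -0.4  0.7] grip 0.32871596880180803 0.0
shift units [-0.0007  0.0037  0.316 ] turn units [-0.0003 -0.0001 -0.0002]
tip [320.6 323.1] bar [320.6 405.8]
```

View pics/p3.png

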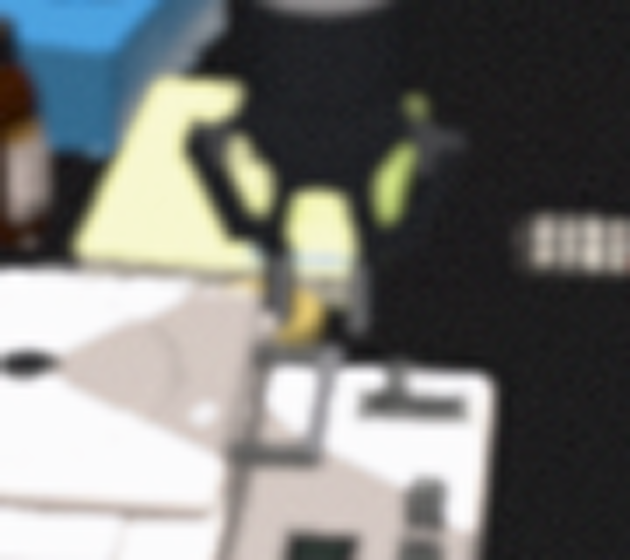

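The side crop shows the open fingers at columns 285 and 358, straddling the bar, whose middle is at (325,400). I'll descend and pinch.

Request:
servo_tool --deltas '[[[0,0.002,0.12],[0,0,0],0.33],[[0,0,0.12],[0,0,0],0.33],[[0,0,0.06],[0,0,0],0.33],[[0,0,0.01],[0,0,0],0.33],[[0,0,0],[0,0,0],0],[[0,0,0],[0,0,0],0],[[0,0,0],[0,0,0],0],[[0,0,0],[0,0,0],0]]' --squeeze 40

```text
time_s: 7.15
eef_pos: [540.4, -89.5, 94.2]
ee_rot: [-0.0, 0.629, 0.777, -0.001]
force: [-5.6, -1.3, 0.4]
grip_width: 0.124
grip_force: 38.9
```

Request:
servo_tool --deltas '[[[0,0,-0.01],[0,0,0],0],[[0,0,-0.01],[0,0,0],0],[[0,0,-0.01],[0,0,0],0],[[0,0,-0.008],[0,0,0],0],[[0,0,0],[0,0,0],0],[[0,0,0],[0,0,0],0]]'

```text
time_s: 7.75
eef_pos: [540.5, -89.4, 100.4]
ee_rot: [-0.0, 0.63, 0.777, -0.0]
force: [-1.9, -5.2, -12.5]
grip_width: 0.124
grip_force: 39.5
```

Request:
servo_tool --deltas '[[[0,0,-0.005],[0,0,0],0],[[0,0,-0.005],[0,0,0],0],[[0,0,0],[0,0,0],0],[[0,0,0],[0,0,0],0]]'

```text
time_s: 8.15
eef_pos: [540.4, -89.4, 100.8]
ee_rot: [-0.001, 0.63, 0.777, -0.0]
force: [5.0, -6.7, -25.1]
grip_width: 0.119
grip_force: 39.2
```

The lid is still caught: about 25 N with only 6 mm of lift. I'll lower it, let go and move above the tab.

Request:
servo_tool --deltas '[[[0,0,0.02],[0,0,0],0],[[0,0,0.028],[0,0,0],0],[[0,0,0],[0,0,0],0],[[0,0,0],[0,0,0],0.33],[[0,0,0],[0,0,0],0.33],[[0,0,0],[0,0,0],0.33],[[0,0,-0.12],[0,0,0],0.33],[[0,0,-0.15],[0,0,0],0.33]]'

```text
time_s: 8.95
eef_pos: [540.6, -88.8, 147.5]
ee_rot: [-0.001, 0.63, 0.777, -0.0]
force: [-0.1, -0.3, 0.3]
grip_width: 0.332
grip_force: 0.0
```

Request:
servo_tool --deltas '[[[0,0,-0.05],[0,0,0],0.33],[[-0.16,-0.04,0],[0,0,0],0.36],[[-0.16,-0.04,0],[0,0,0],0.36],[[-0.155,-0.04,0],[0,0,0],0.36],[[0,0,0.12],[0,0,0],0.36],[[0,0,0.12],[0,0,0],0.36],[[0,0,0],[0,0,0],0.36],[[0,0,0],[0,0,0],0.36]]'

```text
time_s: 9.75
eef_pos: [537.3, -187.0, 109.7]
ee_rot: [-0.0, 0.63, 0.777, 0.0]
force: [0.2, -1.1, 0.4]
grip_width: 0.362
grip_force: 0.0
```

Run:
```python
from h import *
from rig import telemetry
import cv2
go([*W(P0,[-150,-95,0])[0][:2],60])
e=telemetry.sense()["eef_pos"]; u=proj("side",e)[0]; x,y=(u-[35,35]).astype(int)
k=9;f=lambda p:((proj("side",p)-[x,y]+.5)*k-.5).round(0).tolist()
print("tip",f(e),"tabtop front/back left edge",f(W(P0,[[-157,-84,77],[-143,-84,77],[-157,-84,55],[-143,-84,55]])),"tips front/back",f(np.array([e+[-15,-3,0],e+[15,3,0]])))
cv2.imwrite("pics/p4.png",cv2.resize(optics.capture("side")[y:y+60,x:x+75],None,fx=k,fy=k,interpolation=cv2.INTER_CUBIC))
```

```text
t 9.75 pos [ 537.3 -187.   109.7] F [ 0.2 -1.1  0.4] grip 0.3618237221551748 0.0
shift units [0.0003 0.0003 0.2484] turn units [ 0.     -0.0001 -0.0005]
tip [[327.0, 323.0]] tabtop front/back left edge [[340.0, 408.0], [305.0, 406.0], [339.0, 455.0], [305.0, 453.0]] tips front/back [[365.0, 326.0], [289.0, 320.0]]
```

View pics/p4.png

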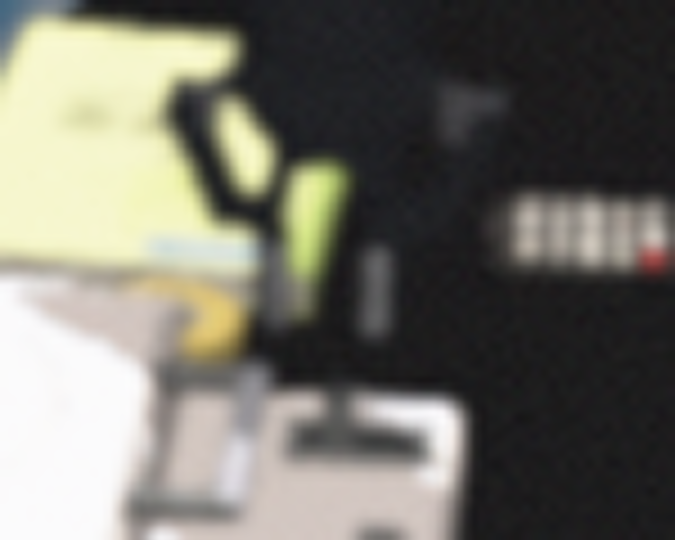

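The side crop shows the fingers at columns 275 and 378 and the tab at 327–353, i.e. 3–5 mm nearer the front than the fit says. I'll shift 3 mm forward, open a little wider and go down.

Request:
servo_tool --deltas '[[[0,-0.016,0],[0,0,0],0.45],[[0,0,0],[0,0,0],0.45],[[0,0,0.1],[0,0,0],0.45],[[0,0,0.08],[0,0,0],0.45],[[0,0,0.04],[0,0,0],0.45],[[0,0,0.02],[0,0,0],0.45],[[0,0,0],[0,0,0],0.45]]'

```text
time_s: 10.5
eef_pos: [534.1, -187.8, 61.6]
ee_rot: [0.0, 0.63, 0.777, 0.0]
force: [-0.2, 0.3, -0.2]
grip_width: 0.449
grip_force: 0.0
```

Request:
servo_tool --deltas '[[[0,0,0],[0,0,0],0],[[0,0,0],[0,0,0],0],[[0,0,0],[0,0,0],0],[[0,0,0],[0,0,0],0],[[0,0,0],[0,0,0],0]]' --squeeze 30

```text
time_s: 11.0
eef_pos: [532.8, -188.3, 62.3]
ee_rot: [-0.001, 0.629, 0.777, -0.001]
force: [-10.2, -2.9, 8.3]
grip_width: 0.155
grip_force: 31.1
```

Request:
servo_tool --deltas '[[[0,-0.02,0],[0,0,0],0],[[0,-0.02,0],[0,0,0],0],[[0,-0.02,0],[0,0,0],0],[[0,-0.02,0],[0,0,0],0],[[0,0,0],[0,0,0],0],[[0,0,0],[0,0,0],0]]'

```text
time_s: 11.6
eef_pos: [518.5, -191.6, 62.3]
ee_rot: [0.001, 0.63, 0.777, -0.0]
force: [0.3, 0.2, 8.2]
grip_width: 0.156
grip_force: 31.3
```

Request:
servo_tool --deltas '[[[0,-0.01,0],[0,0,0],0],[[0,-0.008,0],[0,0,0],0],[[0,-0.007,0],[0,0,0],0],[[0,0,0],[0,0,0],0],[[0,0,0],[0,0,0],0]]'

```text
time_s: 12.1
eef_pos: [515.7, -192.3, 62.4]
ee_rot: [0.003, 0.63, 0.777, 0.001]
force: [12.8, 2.5, 0.3]
grip_width: 0.154
grip_force: 31.2
```

Request:
servo_tool --deltas '[[[0,0,0],[0,0,0],0.45],[[0,0,0],[0,0,0],0.45],[[0,0,0],[0,0,0],0.45],[[0,0,-0.15],[0,0,0],0.4],[[0,0,-0.15],[0,0,0],0.33],[[0,0,-0.16],[0,0,0],0.33],[[0,0,0],[0,0,0],0.33],[[0,0,0],[0,0,0],0.33]]'

```text
time_s: 12.9
eef_pos: [513.2, -192.2, 153.3]
ee_rot: [-0.0, 0.63, 0.777, -0.0]
force: [-0.3, 0.0, -0.6]
grip_width: 0.333
grip_force: 0.0
```

Run:
```python
from h import *
import cv2
go([540.4,-89.3,94])
im=[cv2.resize(optics.capture("side")[185:225,270:310],None,fx=9,fy=9,interpolation=cv2.INTER_CUBIC)]
cv2.imwrite("pics/p5.png",np.hstack(im))
```

```text
t 12.9 pos [ 513.2 -192.2  153.3] F [-0.3  0.  -0.6] grip 0.3325161159326064 0.0
shift units [0.475  0.2397 0.2965] turn units [-0.      0.     -0.0008]
```

View pics/p5.png

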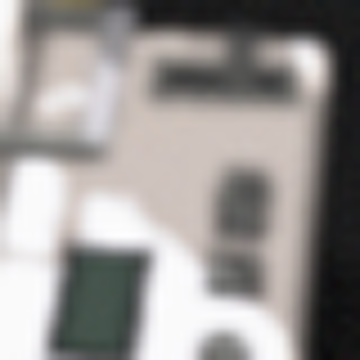

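The side crop shows the tab at (240,50), now near the front end of its plate. Back to the bar.

Request:
servo_tool --deltas '[[[0.16,0.08,0],[0,0,0],0.33],[[0.16,0.08,0],[0,0,0],0.33],[[0.155,0.08,0],[0,0,0],0.33],[[0,0,0],[0,0,0],0.33],[[0,0,0.12],[0,0,0],0.33],[[0,0,0.12],[0,0,0],0.33],[[0,0,0.056],[0,0,0],0.33],[[0,0,0],[0,0,0],0.33]]'

```text
time_s: 13.75
eef_pos: [539.6, -89.3, 92.3]
ee_rot: [-0.002, 0.63, 0.777, -0.001]
force: [-1.1, 0.0, 0.2]
grip_width: 0.327
grip_force: 0.0
```

Request:
servo_tool --deltas '[[[0,0,0],[0,0,0],0],[[0,0,0],[0,0,0],0],[[0,0,0],[0,0,0],0],[[0,0,0],[0,0,0],0]]' --squeeze 40

```text
time_s: 14.15
eef_pos: [540.5, -89.7, 94.9]
ee_rot: [0.0, 0.629, 0.777, -0.0]
force: [-4.6, -2.7, 1.1]
grip_width: 0.121
grip_force: 39.0
```

Request:
servo_tool --deltas '[[[0,0,-0.015],[0,0,0],0],[[0,0,-0.015],[0,0,0],0],[[0,0,-0.015],[0,0,0],0],[[0,0,0],[0,0,0],0],[[0,0,0],[0,0,0],0]]'

```text
time_s: 14.65
eef_pos: [540.7, -89.6, 103.6]
ee_rot: [0.0, 0.63, 0.777, -0.0]
force: [-2.7, -4.8, -2.4]
grip_width: 0.12
grip_force: 39.0
```

The lid is free: 9 mm of lift at about 2.4 N. Now I'll swing it along its arc.

Request:
servo_tool --deltas '[[[0,0.0035,-0.0537],[0,0,0],0],[[0,0.006,-0.0535],[0,0,0],0],[[0,0.0086,-0.0531],[0,0,0],0],[[0,0.0111,-0.0526],[0,0,0],0],[[0,0.0137,-0.052],[0,0,0],0],[[0,0.0161,-0.0513],[0,0,0],0],[[0,0.0186,-0.0505],[0,0,0],0],[[0,0.0209,-0.0496],[0,0,0],0]]' --squeeze 40

```text
time_s: 15.45
eef_pos: [559.9, -85.1, 187.6]
ee_rot: [-0.0, 0.63, 0.777, -0.0]
force: [-3.6, -3.9, -2.4]
grip_width: 0.123
grip_force: 38.9
```

Request:
servo_tool --deltas '[[[0,0.0233,-0.0485],[0,0,0],0],[[0,0.0256,-0.0473],[0,0,0],0],[[0,0.0279,-0.046],[0,0,0],0],[[0,0.03,-0.0447],[0,0,0],0],[[0,0.0322,-0.0431],[0,0,0],0],[[0,0.0341,-0.0416],[0,0,0],0],[[0,0.0361,-0.0399],[0,0,0],0],[[0,0.038,-0.0381],[0,0,0],0]]'

```text
time_s: 16.25
eef_pos: [607.5, -74.1, 258.6]
ee_rot: [-0.001, 0.629, 0.777, -0.0]
force: [-12.8, 0.3, 8.6]
grip_width: 0.123
grip_force: 39.2
```

Request:
servo_tool --deltas '[[[0,0.034,-0.042],[0,0,0],0],[[0,0.0415,-0.0343],[0,0,0],0],[[0,0.0431,-0.0322],[0,0,0],0],[[0,0.0446,-0.0302],[0,0,0],0],[[0,0,0],[0,0,0],0]]'

```text
time_s: 16.75
eef_pos: [640.5, -66.5, 286.4]
ee_rot: [-0.0, 0.629, 0.777, 0.001]
force: [-8.3, 2.4, 7.2]
grip_width: 0.124
grip_force: 39.9
```

Request:
servo_tool --deltas '[[[0,0.0435,-0.0325],[0,0,0],0],[[0,0.0472,-0.0258],[0,0,0],0],[[0,0.0484,-0.0244],[0,0,0],0],[[0,0.0495,-0.0221],[0,0,0],0],[[0,0.05,-0.019],[0,0,0],0],[[0,0,0],[0,0,0],0],[[0,0,0],[0,0,0],0]]'

```text
time_s: 17.45
eef_pos: [686.9, -55.8, 310.6]
ee_rot: [-0.0, 0.629, 0.778, 0.002]
force: [-4.0, 5.9, 3.4]
grip_width: 0.122
grip_force: 40.4
```

Run:
```python
from h import *
from rig import telemetry
import cv2
s=telemetry.sense(); e=s["eef_pos"]; b=e+[0,0,14]; h=W(P0,L["hinge"])[0]; d=b-h
print(s["time_s"],e,s["force"],s["dq"].round(3),s["joints"].round(2),"angle",np.degrees(np.arctan2(d[2],np.hypot(*d[:2]))),"r",np.linalg.norm(d))
cv2.imwrite("pics/p6.png",cv2.resize(optics.capture("side")[90:250,180:380],None,fx=3.5,fy=3.5,interpolation=cv2.INTER_CUBIC))
```

```text
17.45 [686.90458486 -55.83513247 310.60695366] [-4.02546924  5.94346972  3.40487614] [-0.002 -0.005  0.013  0.    -0.004  0.   ] [-0.25  0.69  0.71  0.    1.74 -0.46] angle 71.34644740967263 r 229.6716333383015
```

View pics/p6.png

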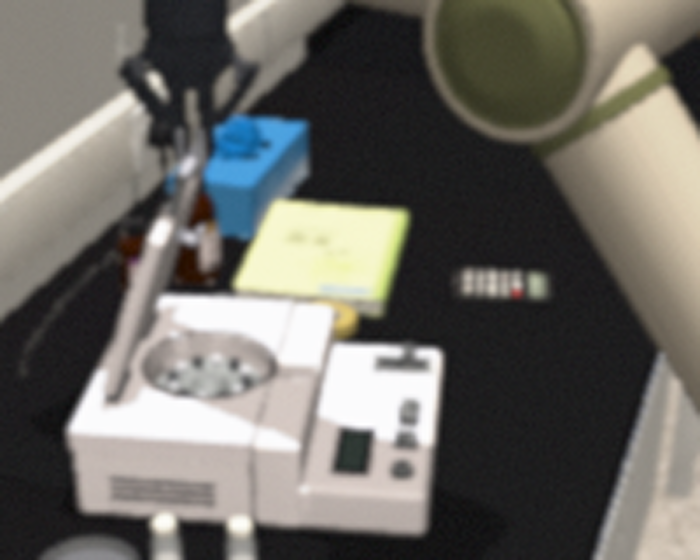

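The picture shows the lid open at about 71°, with its bar held in the fingers near (188,160). The vials, tape and calculator look undisturbed, so I'm handing in.

```bash
python3 -c "
from rig import ctrl; print(ctrl.finish_job())"
```

```text
the job is handed in; nothing more can be done
None
```

I pressed the stop key and then the lid key right down; the lid was still caught, so I pulled the release tab to the front, swung the lid up to about 71°, and handed in at about 17.5 s still holding it by the bar.

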